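# Turn the spice wheel to bring the open tin under the funnel

## Task

Get the open spice tin ready for filling: pushing on the spice wheel's bare upper spokes with a fingertip, gently turn the wheel, either way round, until the open tin stands centred under the funnel's spout, then leave the wheel at rest and take the hand away. Do not touch the tins, the funnel or the arm that holds it, and do not lift or shift the bottles, cup, spoon rest, lid or pepper mill.

Things in the scene. Friction and masses are not known exactly. Their poses are not given: they have to be found in the camera images.
- wheel: The metal spice wheel, about 370 mm across, turning either way without a stop about a fixed upright pivot. Origin on the pivot axis at ledge height; z up; its x axis points at the open tin. Low level: flat arms at 0, 120, 240 degrees from x, each with a round tray (radius 34 mm, 150 mm from the pivot, top 56 mm above the ledge) bearing a tin. It stays where left: friction 0.15 N m.
- spoke_60 (a point): Centre of the end ball (18 mm diameter) of one of the three bare upper spokes: 128 mm from the pivot, 118 mm above the ledge, 60 degrees counterclockwise (from above) from the open tin. Each spoke is a level round rod 14 mm thick, its axis 118 mm above the ledge, running straight out from the hub (radius 22 mm, top 129 mm above the ledge).
- spoke_180 (a point): Centre of the end ball of the spoke opposite the open tin; same height and length. Spokes lie midway between the tins.
- spoke_300 (a point): Centre of the end ball of the spoke 60 degrees clockwise from the open tin; same height and length.
- bracket: The fixed wall bracket. Origin on the pivot axis at ledge height. A steel bar, 30 mm wide, top 34 mm above the ledge, runs along its x axis from the pivot to the low marble wall; the pivot pin (radius 9 mm) rises from it through the wheel.
- open_tin: The open round steel tin on the wheel, 54 mm in diameter, 48 mm tall, no lid, firmly seated in its tray 150 mm from the pivot. Origin at the centre of its underside, 56 mm above the ledge.
- tin_mouth (a point): Centre of the open tin's mouth (inner diameter 50 mm), level with its rim, 104 mm above the ledge.
- square_tin: A closed square tin, 45 mm wide and 39 mm tall, seated in the tray 120 degrees counterclockwise (from above) from the open tin. Origin at the centre of its underside.
- round_tin: A closed low round tin, 56 mm in diameter, 42 mm tall with its small knob, seated in the tray 120 degrees clockwise (from above) from the open tin. Origin at the centre of its underside.
- holder: The fixed funnel holder: a collar (radius 13 mm, 152 to 186 mm above the ledge) on top of the pivot, and a 10 mm rod, 172 mm above the ledge, running out along its x axis to the ring that holds the funnel. Origin on the pivot axis at ledge height. It does not turn with the wheel; its direction differs each time, within 70 degrees of straight away from the robot.
- funnel: The aluminium funnel, fixed in its holder, upright: rim 92 mm in diameter at 208 mm above the ledge, spout down. Origin at the lower end of the spout.
- spout (a point): Centre of the lower end of the funnel's spout (14 mm outer diameter), 114 mm above the ledge and 150 mm from the pivot. The spokes pass inside it and the tins below it.
- bottle_a: Bystander: empty green glass bottle, 74 mm in diameter, 276 mm tall, loose. Origin at the centre of its underside.
- bottle_b: Bystander: a second bottle just like it.
- measuring_cup: Bystander: grey plastic measuring cup, 90 mm across the rim, 100 mm tall, its handle reaching 73 mm out along its y axis. Origin at the centre of its underside.
- spoon_rest: Bystander: flat wooden spoon rest, 200 mm long (its x axis), 75 mm wide, 18 mm high. Origin at the centre of its underside.
- tin_lid: Bystander: the open tin's loose round aluminium lid lying on the ledge, 58 mm in diameter, 10 mm high. Origin at the centre of its underside.
- pepper_mill: Bystander: dark wooden pepper mill, 54 mm in diameter, 148 mm tall. Origin at the centre of its underside.

How it is judged:
By the outcome, as a careful person would: the job done as asked, in the order asked, and still so for the second after the job is handed in, with the robot touching nothing.
It also fails if it takes over 67 s, if anything falls off the work surface, if the arm or the gripper's body presses on something with over 40 N, if the wrist force passes 120 N, or if a joint passes its speed limit or range.

## Robot

A 7-joint arm with a two-finger parallel gripper is mounted at the origin on the work surface. World frame = base frame: x ahead of the robot, y to its left, z up, the work surface at z = 0. Lengths are in m, angles in rad, forces in N, time in s.
With the tool pointing down it reaches from about 0.425 to 0.875 m from the base axis. Payload 4.7 kg.
Tool frame: the origin (TCP) lies where the fingers leave the gripper's body, on its centre line; the fingertips stand 70 mm ahead of it and the grasp point (between the pads) lies 51 mm ahead of it; z points along the fingers, y is the line along which they close (so a half turn about z gives the same grasp; the last joint's range is limited). The gripper opens to 87 mm and grips with 3 to 60 N. Pads are 19 mm wide; open, the fingers measure 117 mm over their backs; the gripper's body (75 mm by 190 mm) begins 51 mm behind the grasp point.
Start: joints at [-1.101, 0.321, -0.07, 1.45, 0.023, 1.371, -0.057], TCP at [0.286, 0.584, 0.292] pointing down, gripper open.
Joint ranges: [-2.86, 2.86], [-0.3, 2.09], [-1.38, 1.24], [0.06, 2.45], [-1.56, 4.7], [0.09, 2.05], [-2.69, 2.69]. Speed limits (rad/s): [2.57, 2.57, 3.14, 3.14, 3.14, 3.14, 3.14].

## Interface

Orientations are given as a rotation vector (axis times angle).
In Python, from bench import ctrl gives the robot as it stands.
- The arm moves only by the tool play_rows, never from a script. Its argument "increments" is a list that holds one entry, the list of rows, each a list of 7 numbers: the shift along the tool's x, y, z as a fraction of full scale, then the turn, a rotation vector about the tool's x, y, z as a fraction of full scale, then the gripper command: -1 is shut, 1 is fully open, values between are in proportion. A call has 1 to 8 rows; each row is the pose to reach, as a shift and turn from the pose commanded when the call began, along the tool's axes at that moment; what a row does not reach only later rows make up. Full scale, the value 1, is 0.1 m for a shift and 90 degrees for a turn. A row lasts 1/10 s, in which the tool goes at most 50 mm and 8.59 degrees, less where a joint would pass 70% of its speed; a pose out of reach is approached as far as the arm can. A call with a number of a shift or a turn outside -1 to 1 is refused whole. A call with a gripper value outside its range is refused whole. The fingers move at their own pace and stop on an object; "squeeze" is the grip in N (left out, the last holds). Time passes only in rows, so rows that repeat a pose let the fingers close. It gives the time, the measured TCP pose, the force, the opening and the grip force at its end, in the units of the state.
- ctrl.get_state(): the state, without advancing time (a new reading comes with each control period).
- ctrl.get_image(name): name is "scene" or "side" or "wrist"; returns the picture (420x560x3 uint8, red, green, blue); there is no depth.
- ctrl.get_calibration(name): a dict with "vertical_fov" (degrees; the focal length in pixels is half the picture's height over the tangent of half this angle, whatever the lens; pixels are square), "cx", "cy" (the principal point, pixels), "dist_coeffs" ([k1, k2, p1, p2, k3] as OpenCV has them; the pictures are not rectified), "R" (3x3) and "t" (3): a world point X has camera coordinates R X + t; the wrist camera has in their place "T_tool_cam" (4x4, takes a point from camera to tool coordinates, whose origin is the TCP and whose axes are the flange's). Camera axes: x right, y down, z forward; pixel columns grow to the right and rows downward; lengths in m; the calibration is good to about 2 mm. A picture is of the moment at which its call begins: read the wrist's pose just before it. get_calibration takes no time and is no camera call.
- ctrl.close_job(): hands the job in; it is judged then, once.
The state is a dict: "time": time; "joint_positions": joint angles; "qd": joint speeds; "joint_torque": joint torques, N m; "position": TCP position; "tool_rot": TCP orientation; "ft_force": force on the tool from outside, world axes, zero at the start; "torque": the same for the moment, N m; "grip_width": opening from 0.0 (shut) to 1.0 (fully open); "grip_force": force on a finger pad.
Only numpy, scipy, OpenCV 4.12 (cv2) and the standard library are available. Lean on these libraries where they do the work, as an engineer would, in place of code of your own. Each camera call takes 0.05 s, during which the arm holds its last target. There are 200 camera calls.

## Working session

There is one attempt and no reset: what is moved stays moved. The work goes in short steps, Python scripts to look and compute and a tool call to move; the robot and the scene stay as the last step left them, time stands still between calls to the robot, and variables do not carry over. Pictures are saved under pics/ and viewed, at most 12 in all, crops included, and the job is handed in when it is done.

Besides the shell and the picture viewer there is one more tool, called after "Request:" as name(argument=value, ...), one argument or row to a line, values as JSON. play_rows: Moves the arm, as the interface text tells. Shift numbers are shares of 0.1 m and turn numbers shares of 90 degrees, none past 1 either way. Its arguments: {"type":"object","properties":{"increments":{"type":"array"},"squeeze":{"type":"number"}},"required":["increments"]}

```bash
mkdir -p pics; ls
python3 - <<'E'
from bench import ctrl
import cv2,numpy as np
s=ctrl.get_state();print(s['time'],s['position'],s['tool_rot'])
for n in ['scene','side','wrist']:
    cv2.imwrite(f'pics/{n}0.png',ctrl.get_image(n)[:,:,::-1])
    c=ctrl.get_calibration(n);print(n,{k:np.round(v,4).tolist() for k,v in c.items()})
E
```

```text
pics
0.0 [0.28597372 0.5832426  0.29117352] [-7.09684364e-01 -3.06004238e+00  2.97082743e-03]
scene {'vertical_fov': 47.8447, 'cx': 278.9157, 'cy': 209.8924, 'dist_coeffs': [0.0182, 0.0, 0.0, 0.0, 0.0], 'R': [[0.1469, 0.9891, -0.0049], [0.7036, -0.1079, -0.7023], [-0.6952, 0.0998, -0.7118]], 't': [-0.1184, -0.3293, 1.5843]}
side {'vertical_fov': 48.9668, 'cx': 280.1711, 'cy': 205.7911, 'dist_coeffs': [-0.1422, 0.0, 0.0, 0.0, 0.0], 'R': [[0.6606, -0.7506, -0.0133], [-0.5554, -0.4767, -0.6814], [0.5052, 0.4575, -0.7318]], 't': [-0.3753, 0.3991, 0.8368]}
wrist {'vertical_fov': 68.8043, 'cx': 279.8639, 'cy': 210.5802, 'dist_coeffs': [-0.0639, 0.0, 0.0, 0.0, 0.0], 'T_tool_cam': [[-0.0006, -0.9676, -0.2525, 0.0683], [1.0, -0.0007, 0.0001, -0.0003], [-0.0003, -0.2525, 0.9676, -0.0922], [0.0, 0.0, 0.0, 1.0]]}
```

View pics/scene0.png

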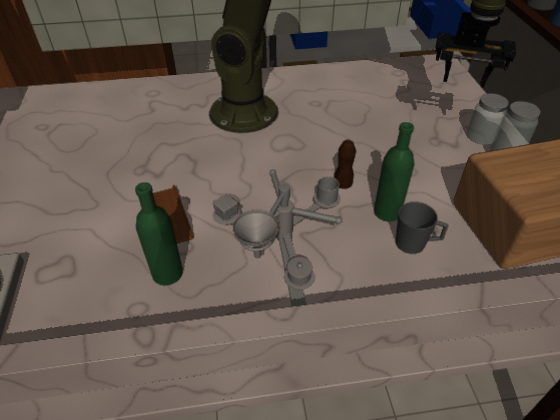

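View pics/side0.png

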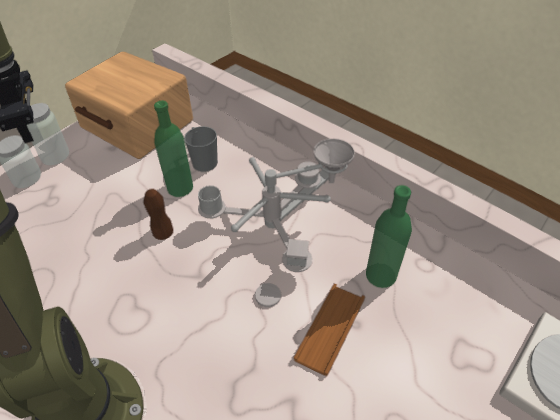

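The scene view shows the hub near (286,190), the open tin at (327,190), the square tin at (227,208), the round tin at (299,270) and the funnel at (256,232). In the side view the hub is near (270,175), the open tin at (209,203) and the funnel at (334,155). I'll zoom in to get the pixels.

Run:
```python
import cv2,numpy as np
a=cv2.imread('pics/scene0.png')[150:300,200:360];b=cv2.imread('pics/side0.png')[125:285,185:365]
a=cv2.resize(a,(640,600),interpolation=cv2.INTER_CUBIC);b=cv2.resize(b,(675,600),interpolation=cv2.INTER_CUBIC)
for im,s,o in((a,4,(200,150)),(b,3.75,(185,125))):
    im[:]=np.clip(im*1.5,0,255)
    for k in range(0,180,20):
        cv2.putText(im,str(o[0]+k),(int(k*s),10),0,.4,(0,0,255));cv2.line(im,(int(k*s),12),(int(k*s),18),(0,0,255))
        cv2.putText(im,str(o[1]+k),(0,int(k*s)+4),0,.4,(0,0,255))
cv2.imwrite('pics/a.png',a);cv2.imwrite('pics/b.png',b)
```

```text
(no output)
```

View pics/a.png

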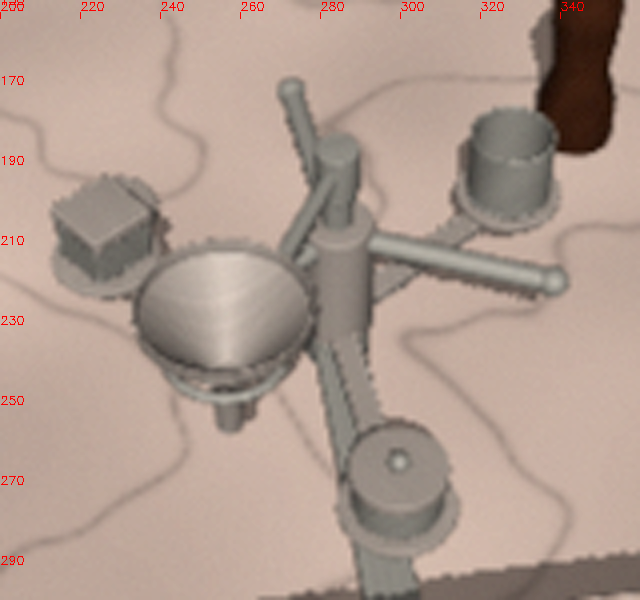

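View pics/b.png

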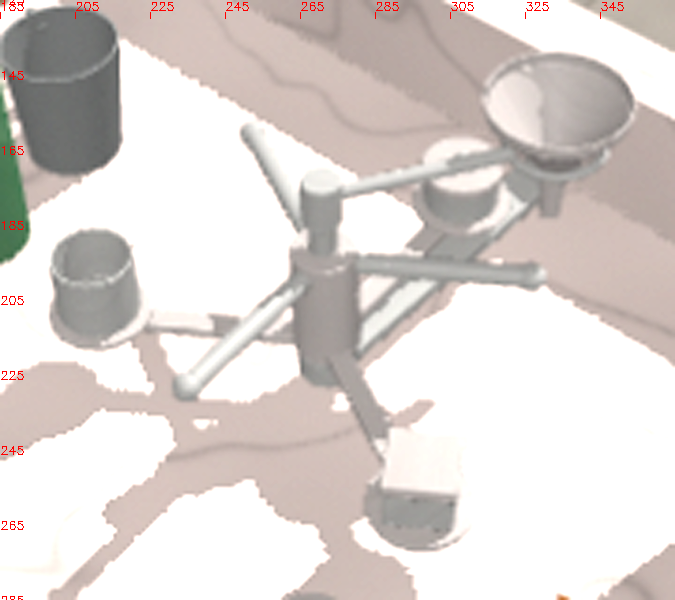

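Scene crop pixels:
- Collar top (284.5,186.5)
- Spoke balls (272.7,172.5) and (338.5,220.2)
- Open tin mouth (328.5,181)
- Funnel rim centre (256,227.5), spout end (257.2,257)

Side crop pixels:
- Collar top (270.9,174.1)
- Spoke balls (234.6,227.7), (251.7,160.2) and (328.2,198.6)
- Open tin mouth (209.8,193.8)
- Funnel rim centre (334.1,153), spout end (331.9,181.8)

```bash
cat > h.py <<'E'
from bench import ctrl
import cv2,numpy as np
from scipy.spatial.transform import Rotation as Ro
def ray(n,p,pose=None):
    c=ctrl.get_calibration(n); f=210/np.tan(np.radians(c['vertical_fov'])/2)
    K=np.array([[f,0,c['cx']],[0,f,c['cy']],[0,0,1]])
    u=cv2.undistortPoints(np.array([[p]],float),K,np.array(c['dist_coeffs'],float))[0,0]
    d=np.array([u[0],u[1],1.])
    if n=='wrist':
        T=np.array(c['T_tool_cam']);R=Ro.from_rotvec(pose[1]).as_matrix()
        return R@T[:3,3]+np.array(pose[0]),R@T[:3,:3]@d
    R=np.array(c['R']);return -R.T@np.array(c['t']),R.T@d
def plane(n,p,z,pose=None):
    o,d=ray(n,p,pose);return o+d*(z-o[2])/d[2]
def tri(p,q):
    o,d=ray('scene',p);e,g=ray('side',q)
    d/=np.linalg.norm(d);g/=np.linalg.norm(g)
    a=np.linalg.lstsq(np.c_[d,-g],e-o,rcond=None)[0]
    P,Q=o+a[0]*d,e+a[1]*g;return (P+Q)/2,np.linalg.norm(P-Q)
E
python3 - <<'E'
from h import *
D=dict(collar=((284.5,186.5),(270.9,174.1),.186),ballA=((272.7,172.5),(234.6,227.7),.118),ballB=((338.5,220.2),(251.7,160.2),.118),
mouth=((328.5,181),(209.8,193.8),.104),sq=((226,203),(297.5,247.7),.095),rd=((299.7,265),(309.3,169),.096),rim=((256,227.5),(334.1,153),.208),spout=((257.2,257),(331.9,181.8),.114))
for k,(p,q,z) in D.items():
    t,e=tri(p,q);print(k,t.round(3),round(e,4),plane('scene',p,z)[:2].round(4),plane('side',q,z)[:2].round(4))
print('ballC',plane('side',(328.2,198.6),.118))
for k,p,z in [('millbase',(343,180),.03),('botA foot',(390,212),.0),('milltop',(347,146),.148),('bottop',(405,130),.276),('lid',(0,0),0)]:print(k,plane('scene',p,z))
print('bottleB top',plane('side',(402,192),.276),plane('scene',(144,190),.276),'lid',plane('side',(268,294),.01))
E
```

```text
collar [0.586 0.043 0.183] 0.0064 [0.5871 0.0459] [0.5836 0.0374]
ballA [0.459 0.035 0.118] 0.0026 [0.4583 0.0364] [0.4593 0.0337]
ballB [0.643 0.16  0.117] 0.002 [0.6435 0.1607] [0.6427 0.1581]
mouth [0.502 0.167 0.106] 0.0093 [0.4956 0.1718] [0.5026 0.1626]
sq [ 0.523 -0.089  0.091] 0.0042 [ 0.5258 -0.087 ] [ 0.5203 -0.0933]
rd [0.736 0.052 0.089] 0.0082 [0.7389 0.0551] [0.7298 0.0432]
rim [ 0.716 -0.033  0.202] 0.0041 [ 0.72   -0.0319] [ 0.7094 -0.0397]
spout [ 0.717 -0.034  0.111] 0.0034 [ 0.7182 -0.0328] [ 0.7141 -0.0378]
ballC [ 0.66085131 -0.0669503   0.118     ]
millbase [0.41772339 0.23506541 0.03      ]
botA foot [ 5.27708329e-01  3.37800536e-01 -1.11022302e-16]
milltop [0.41954604 0.23397945 0.148     ]
bottop [0.54310816 0.32049009 0.276     ]
lid [-1.08715912e+00 -1.03831918e+00 -1.11022302e-16]
bottleB top [ 0.63621317 -0.24514367  0.276     ] [ 0.65271042 -0.23782229  0.276     ] lid [ 0.43069421 -0.08553164  0.01      ]
```

Pivot ≈ (0.587, 0.042). The spokes are at 184°, 64° and 304°, the open tin at 124° and the spout at about 330°. The plan is to turn the wheel about 154° clockwise in two strokes on the robot's side, with the fingers shut. I'll raise the tool and approach first.

Request:
play_rows(
  increments=[
    [[0,0,-0.4,0,0,0,-1],[-0.2,-0.2,-0.8,0,0,0,-1],[-0.5,-0.5,-0.9,0,0,0,-1],[-0.8,-0.8,-0.9,0,0,0,-1],[-1,-1,-0.9,0,0,0,-1]],
  ],
)

```text
time: 0.65
position: [0.3335, 0.447, 0.383]
tool_rot: [0.714, 3.058, 0.001]
ft_force: [0.1, 1.0, 1.2]
grip_width: 0.631
grip_force: 0.0
```

Request:
play_rows(
  increments=[
    [[-0.25,-0.25,0,0,0,0,-1],[-0.5,-0.5,0,0,0,0,-1],[-0.75,-0.75,0,0,0,0,-1],[-1,-1,0,0,0,0,-1]],
  ],
)

```text
time: 1.05
position: [0.3779, 0.3145, 0.382]
tool_rot: [-0.71, -3.06, 0.0]
ft_force: [0.4, -0.4, 0.0]
grip_width: 0.269
grip_force: 0.0
```

Request:
play_rows(
  increments=[
    [[-0.25,-0.25,0,0,0,0,-1],[-0.5,-0.5,0,0,0,0,-1],[-0.75,-0.75,0,0,0,0,-1],[-1,-1,0,0,0,0,-1]],
  ],
)

```text
time: 1.45
position: [0.4236, 0.1807, 0.3821]
tool_rot: [-0.71, -3.06, -0.0]
ft_force: [0.0, 0.2, -0.2]
grip_width: 0.014
grip_force: 0.0
```

Request:
play_rows(
  increments=[
    [[-0.25,-0.25,0,0,0,-0.08,-1],[-0.5,-0.5,0,0,0,-0.16,-1],[-0.75,-0.75,0,0,0,-0.25,-1],[-1,-1,0,0,0,-0.33,-1],[-1,-1,0,0,0,-0.33,-1],[-1,-1,0,0,0,-0.33,-1]],
  ],
)

```text
time: 2.05
position: [0.4692, 0.0478, 0.3821]
tool_rot: [0.094, -3.14, -0.001]
ft_force: [-0.8, 0.5, -0.3]
grip_width: 0.009
grip_force: 0.0
```

```bash
cat >> h.py <<'E'
PV=np.array([.587,.042])
def tool():
    s=ctrl.get_state();R=Ro.from_rotvec(s['tool_rot']).as_matrix()
    print('t',round(s['time'],2),np.round(s['position'],4),'yang',round(np.degrees(np.arctan2(R[1,1],R[0,1])),1),'z',R[:,2].round(3),'F',np.round(s['ft_force'],1));return s,R
def to(s,R,xy,z,yang):
    "row numbers to world xy,z with tool y at angle yang"
    d=R.T@(np.r_[xy,z]-s['position'])/.1
    a0=np.degrees(np.arctan2(R[1,1],R[0,1]));return np.r_[d,-(((yang-a0+180)%360)-180)/90].round(3)
def finger(th,r=.11,off=.022):
    t=np.radians(th);return PV+r*np.array([np.cos(t),np.sin(t)])+off*np.array([-np.sin(t),np.cos(t)])
E
python3 - <<'E'
from h import *
s,R=tool();print(to(s,R,finger(184,off=.035),.182,94),s['grip_width'])
cv2.imwrite('pics/w1.png',ctrl.get_image('wrist')[:,:,::-1])
E
```

```text
t 2.05 [0.4692 0.0478 0.3821] yang 93.4 z [-0.     0.001 -1.   ] F [-0.8  0.5 -0.3]
[-0.077 -0.491  2.001 -0.007] 0.009328967937743765
```

View pics/w1.png

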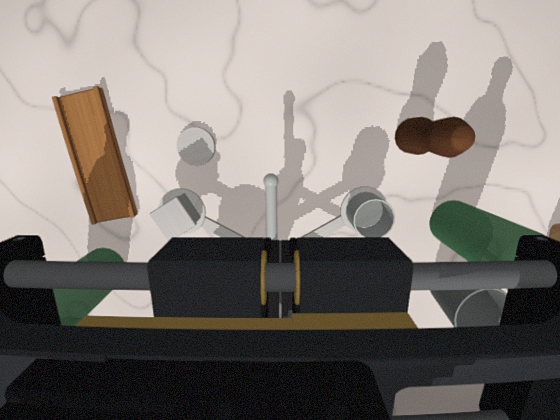

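The wrist view shows the spoke ball at (271,180), the square tin at (180,212) and the open tin at (372,215), all consistent with the map. The fingers are hidden behind the gripper body. I'll go down beside the spoke.

Request:
play_rows(
  increments=[
    [[-0.04,-0.25,0.2,0,0,0,-1],[-0.08,-0.49,0.5,0,0,0,-1],[-0.08,-0.49,0.8,0,0,0,-1],[-0.08,-0.49,1,0,0,0,-1]],
  ],
)

```text
time: 2.5
position: [0.4794, 0.0008, 0.2801]
tool_rot: [0.099, -3.138, -0.0]
ft_force: [-0.4, 1.6, -0.5]
grip_width: 0.007
grip_force: 0.0
```

Request:
play_rows(
  increments=[
    [[0,0,0.25,0,0,0,-1],[0,0,0.5,0,0,0,-1],[0,0,0.7,0,0,0,-1],[0,0,0.85,0,0,0,-1],[0,0,0.95,0,0,0,-1],[0,0,1,0,0,0,-1],[0,0,1,0,0,0,-1]],
  ],
)

```text
time: 3.2
position: [0.4801, 0.0006, 0.1819]
tool_rot: [0.1, -3.139, 0.0]
ft_force: [0.5, -0.5, 0.7]
grip_width: 0.005
grip_force: 0.0
```

Run:
```python
from h import *
s,R=tool()
for th in range(180,100,-5): print(th,to(s,R,finger(th),.182,th-90))
cv2.imwrite('pics/s2.png',cv2.resize(ctrl.get_image('side')[100:300,150:400,::-1],None,fx=2.8,fy=2.8))
```

```text
t 3.2 [0.4801 0.0006 0.1819] yang 93.6 z [-0.001 -0.    -1.   ] F [ 0.5 -0.5  0.7]
180 [ 0.018  0.195 -0.001  0.04 ]
175 [ 0.027  0.293 -0.001  0.096]
170 [ 0.028  0.391 -0.001  0.151]
165 [ 0.019  0.488 -0.001  0.207]
160 [ 0.003  0.584 -0.001  0.263]
155 [-0.022  0.679 -0.001  0.318]
150 [-0.056  0.771 -0.001  0.374]
145 [-0.097  0.86  -0.001  0.429]
140 [-0.145  0.945 -0.001  0.485]
135 [-2.010e-01  1.025e+00 -1.000e-03  5.400e-01]
130 [-2.64e-01  1.10e+00 -1.00e-03  5.96e-01]
125 [-3.33e-01  1.17e+00 -1.00e-03  6.51e-01]
120 [-4.080e-01  1.233e+00 -1.000e-03  7.070e-01]
115 [-4.880e-01  1.289e+00 -1.000e-03  7.630e-01]
110 [-5.720e-01  1.339e+00 -1.000e-03  8.180e-01]
105 [-6.61e-01  1.38e+00 -1.00e-03  8.74e-01]
```

View pics/s2.png

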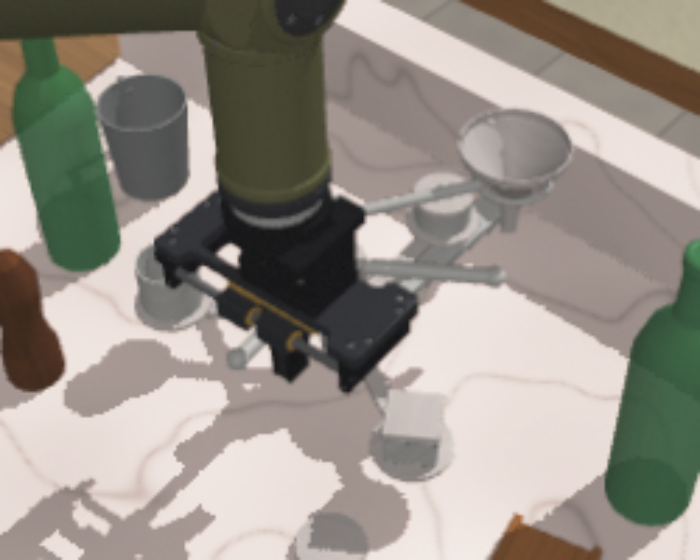

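The side view shows the shut fingers standing just beside the near spoke at crop (290,360), clear of the square tin. I'll start pushing.

Request:
play_rows(
  increments=[
    [[0.01,0.1,0,0,0,0.0,-1],[0.02,0.155,0,0,0,0.02,-1],[0.02,0.195,0,0,0,0.04,-1],[0.02,0.245,0,0,0,0.07,-1],[0.03,0.295,0,0,0,0.1,-1],[0.03,0.34,0,0,0,0.12,-1],[0.03,0.39,0,0,0,0.15,-1],[0.025,0.44,0,0,0,0.18,-1]],
  ],
)

```text
time: 4.05
position: [0.475, 0.0443, 0.1829]
tool_rot: [0.348, 3.122, 0.0]
ft_force: [-1.5, -2.0, 0.6]
grip_width: 0.003
grip_force: 0.8
```

Run:
```python
from h import *
s,R=tool()
for th in (165,160,155,150,145): print(th,to(s,R,finger(th),.182,th-90))
```

```text
t 4.05 [0.475  0.0443 0.1829] yang 77.3 z [ 0.  0. -1.] F [-1.5 -2.   0.6]
165 [0.01  0.048 0.009 0.025]
160 [0.021 0.146 0.009 0.081]
155 [0.024 0.243 0.009 0.137]
150 [0.018 0.341 0.009 0.192]
145 [0.003 0.438 0.009 0.248]
```

Request:
play_rows(
  increments=[
    [[0.01,0.06,0,0,0,0.033,-1],[0.02,0.117,0,0,0,0.067,-1],[0.023,0.175,0,0,0,0.1,-1],[0.024,0.234,0,0,0,0.133,-1],[0.022,0.292,0,0,0,0.167,-1],[0.018,0.35,0,0,0,0.2,-1],[0.01,0.408,0,0,0,0.233,-1],[0,0.466,0,0,0,0.267,-1]],
  ],
)

```text
time: 4.85
position: [0.4848, 0.0901, 0.1828]
tool_rot: [-0.99, -2.981, -0.0]
ft_force: [-1.3, -1.7, 0.4]
grip_width: 0.007
grip_force: 0.8
```

Run:
```python
from h import *
s,R=tool()
for th in (140,135,130,125,120): print(th,to(s,R,finger(th),.182,th-90))
```

```text
t 4.85 [0.4848 0.0901 0.1828] yang 53.3 z [-0.  0. -1.] F [-1.3 -1.7  0.4]
140 [0.004 0.069 0.008 0.036]
135 [0.014 0.166 0.008 0.092]
130 [0.015 0.264 0.008 0.147]
125 [0.007 0.361 0.008 0.203]
120 [-0.009  0.458  0.008  0.258]
```

Request:
play_rows(
  increments=[
    [[0.0,0.06,0,0,0,0.033,-1],[0.01,0.117,0,0,0,0.067,-1],[0.014,0.175,0,0,0,0.1,-1],[0.015,0.234,0,0,0,0.133,-1],[0.014,0.292,0,0,0,0.167,-1],[0.01,0.35,0,0,0,0.2,-1],[0.0,0.408,0,0,0,0.233,-1],[-0.01,0.466,0,0,0,0.267,-1]],
  ],
)

```text
time: 5.65
position: [0.5134, 0.1271, 0.1828]
tool_rot: [-1.588, -2.709, -0.0]
ft_force: [-1.3, -0.9, -0.0]
grip_width: 0.003
grip_force: 0.8
```

Request:
play_rows(
  increments=[
    [[0.01,0.06,0,0,0,0.033,-1],[0.015,0.117,0,0,0,0.067,-1],[0.015,0.165,0,0,0,0.095,-1],[0.015,0.2,0,0,0,0.115,-1],[0.015,0.22,0,0,0,0.125,-1],[0.015,0.22,0,0,0,0.125,-1],[0.015,0.1,0,0,0,0.125,-1],[0.015,0.05,-0.2,0,0,0.125,-1]],
  ],
)

```text
time: 6.45
position: [0.5148, 0.1282, 0.2]
tool_rot: [-1.844, -2.54, 0.008]
ft_force: [-0.4, -0.3, -0.2]
grip_width: 0.005
grip_force: 0.0
```

Request:
play_rows(
  increments=[
    [[0,0,-0.4,0,0,0,-1],[0,-0.2,-0.5,0,0,-0.08,-1],[0,-0.5,-0.5,0,0,-0.16,-1],[0,-0.7,-0.5,0,0,-0.25,-1],[0,-0.7,-0.5,0,0,-0.33,-1]],
  ],
)

```text
time: 6.95
position: [0.4484, 0.1065, 0.2523]
tool_rot: [-1.124, -2.932, -0.002]
ft_force: [-0.5, -0.3, -0.1]
grip_width: 0.01
grip_force: 0.0
```

Run:
```python
from h import *
s,R=tool()
cv2.imwrite('pics/s3.png',ctrl.get_image('side')[:,:,::-1]);cv2.imwrite('pics/c3.png',ctrl.get_image('scene')[:,:,::-1])
a=cv2.resize(cv2.imread('pics/c3.png')[150:300,200:360],(640,600),interpolation=cv2.INTER_CUBIC);cv2.imwrite('pics/a3.png',a)
```

```text
t 6.95 [0.4484 0.1065 0.2523] yang 48.1 z [-0.001  0.001 -1.   ] F [-0.5 -0.3 -0.1]
```

View pics/a3.png

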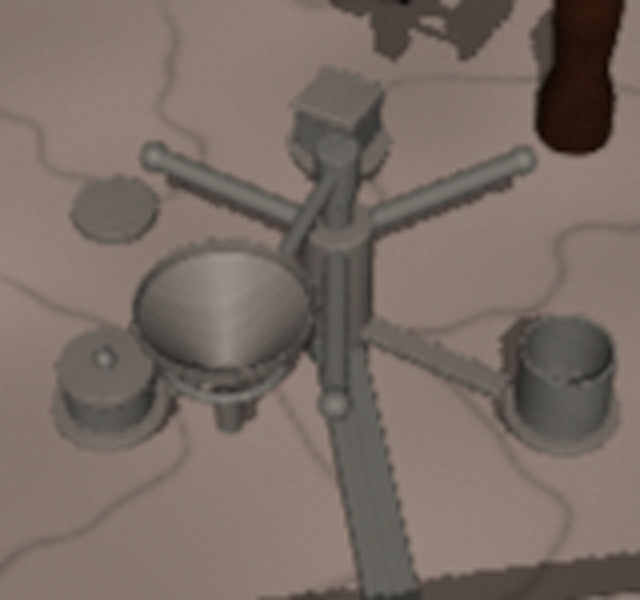

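The scene crop now shows the spoke balls at (238.5,189), (330.8,189.8) and (283.5,251), and the open tin mouth at (341.8,235.5). Next I'll compute the angles.

Run:
```python
from h import *
B=np.array([plane('scene',p,.118)[:2] for p in((238.5,189),(330.75,189.75),(283.5,251))])
c=B.mean(0);ang=lambda v:np.degrees(np.arctan2(v[1],v[0]))%360
print(B.round(4),c,[ang(b-c) for b in B],[np.linalg.norm(b-c) for b in B])
m=plane('scene',(341.75,235.5),.104)[:2];sp=plane('scene',(257.2,257),.114)[:2];rm=plane('scene',(256,227.5),.208)[:2]
print('mouth',ang(m-c),'spout',ang(sp-c),'rim',ang(rm-c))
s,R=tool()
th=ang(B[0]-c)
print(th,to(s,R,finger(th,off=.037),.25,th-95))
```

```text
[[ 0.5058 -0.0536]
 [ 0.5423  0.1658]
 [ 0.7137  0.0241]] [0.58727177 0.04546604] [np.float64(230.56922276731146), np.float64(110.48650798108466), np.float64(350.4065433160525)] [np.float64(0.128194755486711), np.float64(0.12850805774492252), np.float64(0.12819119134076837)]
mouth 52.001349500105846 spout 329.1203548566494 rim 329.76876650942665
t 7.05 [0.4501 0.1073 0.2525] yang 47.8 z [ 0.001  0.001 -1.   ] F [0.4 0.6 0.6]
230.56922276731146 [-1.875 -0.644  0.024 -0.976]
```

The wheel's open tin is at 50.5° and the spout at about 329.5°, leaving 81° clockwise. I'll push the spoke at 230.5° round to 149.5°.

Request:
play_rows(
  increments=[
    [[-0.1,-0.04,0,0,0,-0.09,-1],[-0.25,-0.09,0,0,0,-0.18,-1],[-0.4,-0.14,0,0,0,-0.27,-1],[-0.55,-0.19,0,0,0,-0.36,-1],[-0.7,-0.24,0,0,0,-0.45,-1],[-0.85,-0.29,0,0,0,-0.54,-1],[-0.94,-0.32,0,0,0,-0.63,-1],[-0.94,-0.32,0,0,0,-0.72,-1]],
  ],
)

```text
time: 7.85
position: [0.4996, 0.0191, 0.2523]
tool_rot: [-0.614, 3.081, -0.002]
ft_force: [0.2, 0.8, 0.3]
grip_width: 0.008
grip_force: 0.0
```

Run:
```python
from h import *
s,R=tool();print(np.round(s['joint_positions'],2))
print(to(s,R,finger(230.5,off=.039),.25,125))
```

```text
t 7.85 [0.4996 0.0191 0.2523] yang 112.5 z [ 0.001 -0.001 -1.   ] F [0.2 0.8 0.3]
[-0.71  0.01  0.62  1.89 -0.01  1.24  1.88]
[-0.106 -0.984  0.024 -0.138]
```

Request:
play_rows(
  increments=[
    [[-0.02,-0.2,0,0,0,-0.07,-1],[-0.05,-0.5,0,0,0,-0.14,-1],[-0.08,-0.8,0,0,0,-0.14,-1],[-0.1,-0.98,0,0,0,-0.14,-1],[-0.1,-0.98,0.2,0,0,-0.14,-1],[-0.1,-0.98,0.4,0,0,-0.14,-1],[-0.1,-0.98,0.55,0,0,-0.14,-1],[-0.1,-0.98,0.66,0,0,-0.14,-1]],
  ],
)

```text
time: 8.65
position: [0.5454, -0.0655, 0.185]
tool_rot: [0.946, -2.994, -0.0]
ft_force: [0.1, 0.3, -0.1]
grip_width: 0.003
grip_force: 0.0
```

Run:
```python
from h import *
s,R=tool();cv2.imwrite('pics/s4.png',ctrl.get_image('side')[:,:,::-1])
for th in (230,225,220,215,210,205,200): print(th,to(s,R,finger(th,off=.024),.182,125-(230-th)*.81))
```

```text
t 8.65 [ 0.5454 -0.0655  0.185 ] yang 125.1 z [-0.001 -0.    -1.   ] F [ 0.1  0.3 -0.1]
230 [0.043 0.125 0.03  0.001]
225 [0.084 0.215 0.03  0.046]
220 [0.117 0.307 0.03  0.091]
215 [0.142 0.402 0.03  0.136]
210 [0.159 0.499 0.03  0.181]
205 [0.167 0.597 0.03  0.226]
200 [0.166 0.695 0.03  0.271]
```

Request:
play_rows(
  increments=[
    [[0.03,0.09,0.02,0,0,0,-1],[0.05,0.14,0.02,0,0,0.01,-1],[0.07,0.18,0.02,0,0,0.03,-1],[0.085,0.215,0.02,0,0,0.05,-1],[0.1,0.26,0.02,0,0,0.07,-1],[0.117,0.307,0.02,0,0,0.09,-1],[0.13,0.355,0.02,0,0,0.115,-1],[0.142,0.402,0.02,0,0,0.136,-1]],
  ],
)

```text
time: 9.5
position: [0.5113, -0.0407, 0.1853]
tool_rot: [-0.621, 3.077, -0.001]
ft_force: [0.7, -0.1, -0.5]
grip_width: 0.001
grip_force: 0.7
```

Run:
```python
from h import *
s,R=tool()
for th in (215,210,205,200,195,190): print(th,to(s,R,finger(th,off=.023),.182,125-(230-th)*.81))
```

```text
t 9.5 [ 0.5113 -0.0407  0.1853] yang 112.8 z [ 0.003  0.    -1.   ] F [ 0.7 -0.1 -0.5]
215 [ 0.009  0.012  0.033 -0.   ]
210 [0.045 0.103 0.033 0.045]
205 [0.072 0.197 0.033 0.09 ]
200 [0.092 0.293 0.033 0.135]
195 [0.103 0.391 0.033 0.18 ]
190 [0.106 0.489 0.032 0.225]
```

Request:
play_rows(
  increments=[
    [[0.02,0.05,0.02,0,0,0.02,-1],[0.045,0.103,0.03,0,0,0.045,-1],[0.06,0.16,0.03,0,0,0.07,-1],[0.077,0.215,0.03,0,0,0.1,-1],[0.089,0.273,0.03,0,0,0.125,-1],[0.096,0.332,0.03,0,0,0.153,-1],[0.103,0.391,0.03,0,0,0.18,-1],[0.106,0.45,0.03,0,0,0.207,-1]],
  ],
)

```text
time: 10.3
position: [0.4841, -0.0035, 0.1825]
tool_rot: [-0.114, 3.137, 0.0]
ft_force: [0.8, -1.1, 0.3]
grip_width: 0.003
grip_force: 0.8
```

Run:
```python
from h import *
s,R=tool()
for th in (190,185,180,175,170,165): print(th,to(s,R,finger(th,off=.023),.182,125-(230-th)*.81))
```

```text
t 10.3 [ 0.4841 -0.0035  0.1825] yang 94.2 z [ 0.003  0.    -1.   ] F [ 0.8 -1.1  0.3]
190 [0.012 0.038 0.005 0.017]
185 [0.038 0.133 0.005 0.062]
180 [0.055 0.229 0.005 0.107]
175 [0.064 0.327 0.005 0.152]
170 [0.064 0.425 0.005 0.197]
165 [0.056 0.523 0.005 0.242]
```

Next call goes to 167.5°, slowing towards the end so I can look.

Request:
play_rows(
  increments=[
    [[0.02,0.06,0,0,0,0.03,-1],[0.035,0.12,0,0,0,0.057,-1],[0.047,0.18,0,0,0,0.085,-1],[0.057,0.24,0,0,0,0.112,-1],[0.062,0.3,0,0,0,0.14,-1],[0.064,0.355,0,0,0,0.165,-1],[0.064,0.405,0,0,0,0.188,-1],[0.064,0.44,0,0,0,0.204,-1]],
  ],
)

```text
time: 11.1
position: [0.4743, 0.0402, 0.1823]
tool_rot: [0.387, 3.116, 0.001]
ft_force: [-0.3, -0.8, -0.4]
grip_width: 0.003
grip_force: 0.7
```

Run:
```python
from h import *
s,R=tool()
for th in (170,165,160,155,150,145): print(th,to(s,R,finger(th,off=.0225),.182,125-(230-th)*.81))
a=cv2.resize(ctrl.get_image('scene')[150:300,200:360,::-1],(640,600),interpolation=cv2.INTER_CUBIC);cv2.imwrite('pics/a5.png',a)
```

```text
t 11.1 [0.4743 0.0402 0.1823] yang 75.9 z [ 0.002  0.001 -1.   ] F [-0.3 -0.8 -0.4]
170 [-0.008 -0.011  0.003 -0.006]
165 [0.014 0.084 0.004 0.039]
160 [0.028 0.181 0.004 0.084]
155 [0.034 0.279 0.004 0.129]
150 [0.031 0.377 0.004 0.174]
145 [0.019 0.474 0.004 0.219]
```

View pics/a5.png

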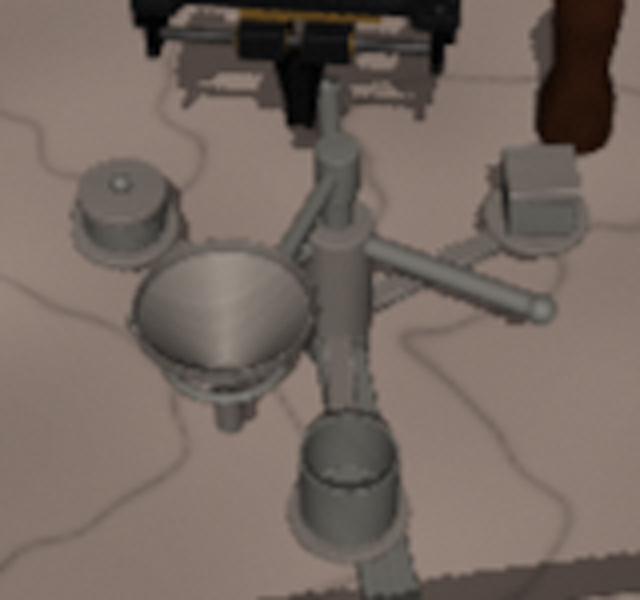

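The open tin mouth is now at full-image (287.3,262) and the right spoke ball at (335.5,227.3). The funnel is unchanged, with its spout end at about (257.2,257).

Run:
```python
from h import *
c=np.array([.5873,.0455]);ang=lambda v:np.degrees(np.arctan2(v[1],v[0]))
for p,z,o in(((335.5,227.25),.118,-60),((287.25,262),.104,0)):print(ang(plane('scene',p,z)[:2]-c)+o)
```

```text
-6.3689941459940655
-6.399526302300117
```

Request:
play_rows(
  increments=[
    [[0.01,0.05,0,0,0,0.02,-1],[0.017,0.1,0,0,0,0.045,-1],[0.023,0.15,0,0,0,0.07,-1],[0.028,0.2,0,0,0,0.093,-1],[0.032,0.25,0,0,0,0.115,-1],[0.034,0.295,0,0,0,0.137,-1],[0.033,0.33,0,0,0,0.153,-1],[0.032,0.355,0,0,0,0.165,-1]],
  ],
)

```text
time: 11.95
position: [0.4796, 0.0754, 0.1817]
tool_rot: [0.785, 3.042, 0.001]
ft_force: [-0.2, 0.1, 1.2]
grip_width: 0.008
grip_force: 0.7
```

Run:
```python
from h import *
s,R=tool()
for th in (150,148,146,144,142): print(th,to(s,R,finger(th,off=.0225),.182,125-(230-th)*.81))
a=cv2.resize(ctrl.get_image('scene')[150:300,200:360,::-1],(640,600),interpolation=cv2.INTER_CUBIC)
b=cv2.resize(ctrl.get_image('side')[125:215,290:370,::-1],(533,600),interpolation=cv2.INTER_CUBIC)
cv2.imwrite('pics/ab6.png',np.hstack([a[:,80:],b])[:, :] if 0 else np.hstack([cv2.resize(a[220:520,60:440],(380,300)),cv2.resize(b,(267,300))]))
```

```text
t 11.95 [0.4796 0.0754 0.1817] yang 61.0 z [ 0.     0.001 -1.   ] F [-0.2  0.1  1.2]
150 [ 0.002  0.023 -0.003  0.009]
148 [ 0.009  0.062 -0.003  0.027]
146 [ 0.014  0.1   -0.003  0.045]
144 [ 0.018  0.139 -0.003  0.063]
142 [ 0.02   0.179 -0.003  0.081]
```

View pics/ab6.png

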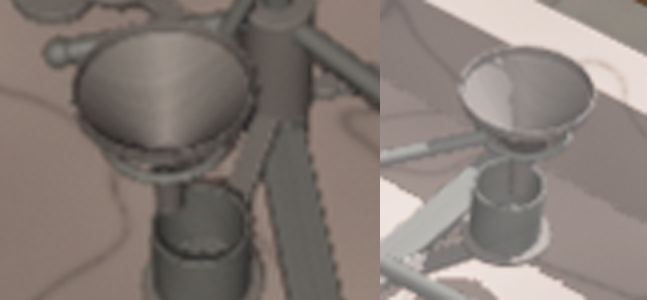

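Scene: mouth centre is about (265,259.5) and the spout tip about (258,257). Side: mouth is about (328.4,180.5) and the spout about (330.5,183). A few degrees are left.

Run:
```python
from h import *
ang=lambda v:np.degrees(np.arctan2(v[1],v[0]))
c=np.array([.5873,.0455]);c2=np.array([.584,.0385])
for x in (264,265,266):print(ang(plane('scene',(x,259.5),.104)[:2]-c))
print(ang(plane('side',(328.4,180.5),.104)[:2]-c2),[ang(plane('side',(x,182.5),.114)[:2]-c2) for x in (330.5,331.9)])
```

```text
-25.988257834653147
-25.190032082510974
-24.385177173311853
-24.1822652348127 [np.float64(-30.845229499878247), np.float64(-31.249070924226853)]
```

Request:
play_rows(
  increments=[
    [[0.003,0.02,0,0,0,0.01,-1],[0.006,0.04,0,0,0,0.018,-1],[0.009,0.06,0,0,0,0.027,-1],[0.011,0.078,0,0,0,0.035,-1],[0.013,0.09,0,0,0,0.041,-1],[0.013,0.096,0,0,0,0.043,-1],[0.013,0.096,0,0,0,0.043,-1]],
  ],
)

```text
time: 12.75
position: [0.4832, 0.0843, 0.1812]
tool_rot: [0.886, 3.014, 0.0]
ft_force: [-0.6, -0.4, 1.2]
grip_width: 0.003
grip_force: 0.3
```

Request:
play_rows(
  increments=[
    [[0,-0.1,0,0,0,0,-1],[0,-0.25,0,0,0,0,-1],[0,-0.25,0,0,0,0,-1]],
  ],
)

```text
time: 13.05
position: [0.4684, 0.0607, 0.1811]
tool_rot: [-0.891, -3.012, 0.0]
ft_force: [-1.1, 0.0, -1.1]
grip_width: 0.007
grip_force: 0.0
```

Run:
```python
from h import *
s,R=tool()
a=ctrl.get_image('scene')[:,:,::-1];b=ctrl.get_image('side')[:,:,::-1]
cv2.imwrite('pics/s7.png',a);cv2.imwrite('pics/d7.png',b)
A=cv2.resize(a[160:280,205:350],None,fx=5,fy=5,interpolation=cv2.INTER_CUBIC)[:,:]
B=cv2.resize(b[140:215,300:360],None,fx=8,fy=8,interpolation=cv2.INTER_CUBIC)
cv2.imwrite('pics/A7.png',cv2.convertScaleAbs(A,alpha=1.4));cv2.imwrite('pics/B7.png',B)
```

```text
t 13.05 [0.4684 0.0607 0.1811] yang 57.1 z [-0.001  0.    -1.   ] F [-1.1  0.  -1.1]
```

View pics/A7.png

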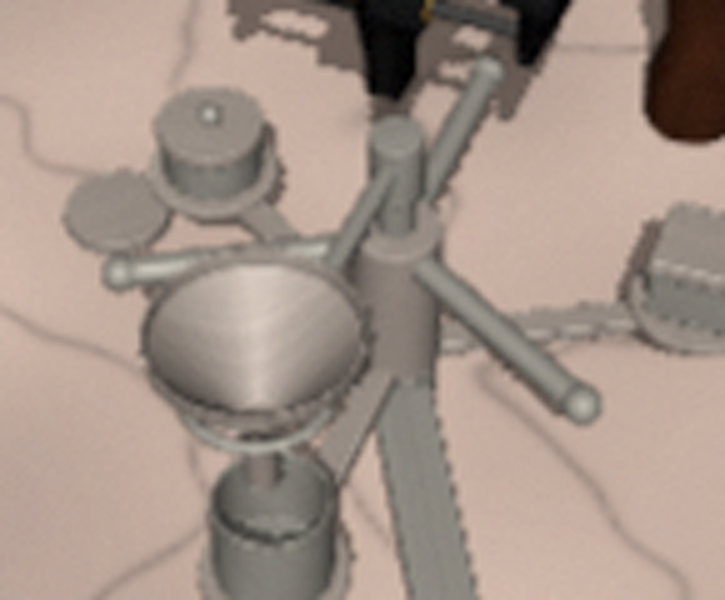

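Spoke balls at (302.4,174), (228.6,214.2) and (321.4,240.8). The mouth centre is about (259.8,259.4) and the spout tip is at x≈257.6, row≈257.

Run:
```python
from h import *
ang=lambda v:np.degrees(np.arctan2(v[1],v[0]))
B=np.array([plane('scene',p,.118)[:2] for p in((302.4,174),(228.6,214.2),(321.4,240.8))]);c=B.mean(0)
print(c,[ang(b-c) for b in B],[np.linalg.norm(b-c) for b in B])
print('mouth',ang(plane('scene',(259.8,259.4),.104)[:2]-c))
for p in ((257.6,256.5),(257.2,257)):
  v=plane('scene',p,.114)[:2]-c;print('spout',ang(v),np.linalg.norm(v))
v=plane('scene',(256,227.5),.208)[:2]-c;print('rim',ang(v),np.linalg.norm(v))
```

```text
[0.5866748  0.04505747] [np.float64(150.20155325775863), np.float64(-89.86032990984754), np.float64(30.184781948460813)] [np.float64(0.12840502481288643), np.float64(0.1284417454818145), np.float64(0.1285434929255683)]
mouth -29.038363916947976
spout -30.54491993983956 0.1513201431078627
spout -30.633388516302848 0.1528722135805216
rim -29.987968831761115 0.1539358133723949
```

View pics/B7.png

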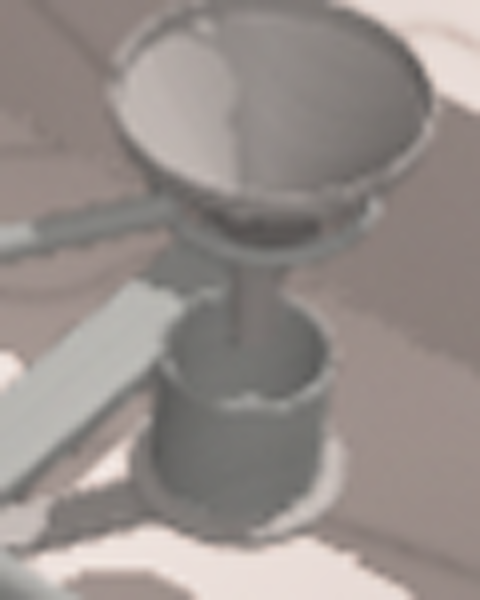

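Run:
```python
import cv2
a=cv2.cvtColor(cv2.imread('pics/s7.png'),6);o=cv2.cvtColor(cv2.imread('pics/scene0.png'),6)
print('cols',*range(243,278))
for r in (254,258,262,266,270):print(r,*a[r,243:278])
print('orig spout');
for r in (250,252,254,256,258):print(r,*o[r,248:268])
print('orig rim')
for r in (222,226,230):print(r,*o[r,229:240],'|',*o[r,272:284])
```

```text
cols 243 244 245 246 247 248 249 250 251 252 253 254 255 256 257 258 259 260 261 262 263 264 265 266 267 268 269 270 271 272 273 274 275 276 277
254 115 115 120 126 129 122 100 82 75 75 73 73 82 89 89 86 74 57 60 79 87 86 83 79 76 77 78 65 69 92 96 81 109 132 131
258 127 124 114 108 78 52 56 63 69 76 80 82 89 92 90 90 87 90 90 89 87 83 80 78 75 67 60 62 56 57 106 124 120 121 125
262 128 126 117 92 72 54 46 57 66 73 76 78 81 84 86 86 89 91 91 89 87 85 82 76 71 67 62 70 62 66 112 132 130 124 119
266 113 110 116 104 73 63 74 75 61 54 54 54 54 64 71 72 86 97 85 74 74 75 73 75 81 77 66 55 51 67 77 92 120 133 130
270 125 127 110 101 75 58 68 74 77 80 84 85 88 87 91 96 91 87 89 92 89 86 82 81 75 71 64 56 48 82 101 90 93 121 131
orig spout
250 109 112 105 104 102 95 96 107 109 101 93 84 75 79 78 66 92 118 125 125
252 123 123 123 123 123 100 76 79 83 82 80 70 58 64 70 70 106 124 126 126
254 122 123 123 123 125 108 82 78 83 84 80 70 59 65 71 92 117 125 126 125
256 122 123 124 124 123 118 90 74 83 84 80 71 82 114 125 125 125 124 126 125
258 121 123 122 122 124 123 121 115 108 103 106 111 119 124 124 124 125 124 124 125
orig rim
222 105 102 97 91 86 69 53 72 90 96 98 | 99 98 96 89 68 66 59 69 84 89 92 91
226 119 119 120 112 72 56 73 80 83 85 87 | 91 89 88 85 82 61 62 66 79 90 90 92
230 118 120 119 101 68 60 68 70 73 76 78 | 82 77 74 72 70 79 67 69 86 90 91 92
```

Sub-pixel edges and both cameras put the spout near −30.8° and the wheel at −29.8°. A nudge of about 1.1° (2 mm) is needed before I leave.

Request:
play_rows(
  increments=[
    [[0,0.12,0,0,0,0,-1],[0,0.21,0,0,0,0,-1],[0,0.24,0,0,0,0,-1],[0,0.25,0,0,0,0,-1],[0.001,0.258,0,0,0,0,-1],[0.001,0.265,0,0,0,0,-1],[0.002,0.272,0,0,0,0,-1],[0.002,0.272,0,0,0,0,-1]],
  ],
)

```text
time: 13.95
position: [0.4839, 0.0859, 0.1811]
tool_rot: [-0.887, -3.013, 0.0]
ft_force: [0.4, -0.5, -0.8]
grip_width: -0.0
grip_force: 0.6
```

Request:
play_rows(
  increments=[
    [[0,-0.1,0,0,0,0,-1],[0,-0.25,0,0,0,0,-1],[0,-0.25,0,0,0,0,-1],[0,-0.25,-0.3,0,0,0,-1],[0,-0.25,-0.6,0,0,0,-1],[0,-0.25,-1,0,0,0,-1],[0,-0.25,-1,0,0,0,-1]],
  ],
)

```text
time: 14.65
position: [0.4732, 0.0653, 0.2866]
tool_rot: [0.885, 3.006, 0.011]
ft_force: [-0.1, 0.1, -0.4]
grip_width: 0.008
grip_force: 0.0
```

Run:
```python
from h import *
s,R=tool()
a=ctrl.get_image('scene')[:,:,::-1];cv2.imwrite('pics/s8.png',a)
A=cv2.resize(a[160:280,205:350],None,fx=5,fy=5,interpolation=cv2.INTER_CUBIC)
cv2.imwrite('pics/A8.png',cv2.convertScaleAbs(A,alpha=1.4))
g=cv2.cvtColor(a,6)
for r in (258,262):print(r,*g[r,243:250],'|',*g[r,268:276])
```

```text
t 14.65 [0.4732 0.0653 0.2866] yang 57.2 z [ 0.009  0.005 -1.   ] F [-0.1  0.1 -0.4]
258 126 122 103 73 51 55 63 | 62 62 57 54 99 126 122 118
262 125 126 94 82 63 43 57 | 65 71 63 66 110 131 130 129
```

View pics/A8.png

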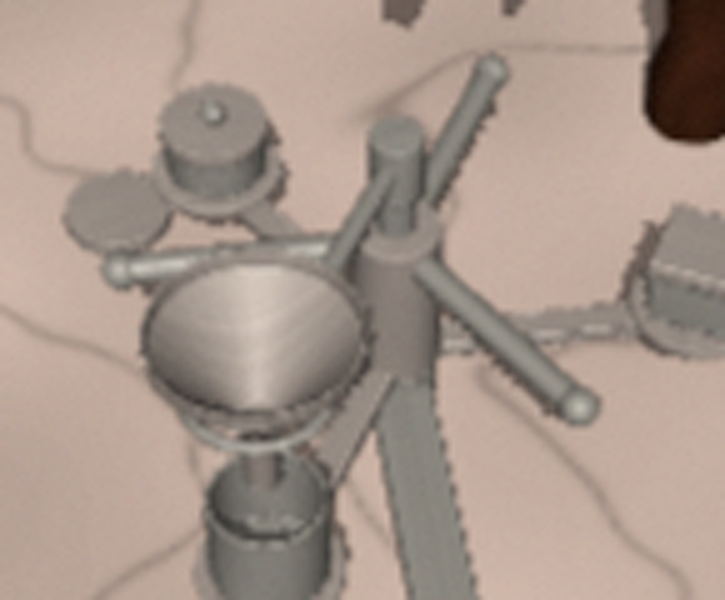

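The mouth has moved to about 258.8 px, against the spout at about 257.1, so 2–3 mm remain. I'll give it one more 1.5 mm nudge.

Request:
play_rows(
  increments=[
    [[0,0,0.3,0,0,0,-1],[0,0,0.6,0,0,0,-1],[0,0,0.85,0,0,0,-1],[0,0,1,0,0,0,-1],[0,0,1,0,0,0,-1],[0,0,1,0,0,0,-1]],
  ],
)

```text
time: 15.3
position: [0.4703, 0.0649, 0.181]
tool_rot: [-0.887, -3.013, 0.001]
ft_force: [0.3, 0.6, 0.4]
grip_width: 0.005
grip_force: 0.0
```

Request:
play_rows(
  increments=[
    [[0,0.12,0,0,0,0,-1],[0,0.21,0,0,0,0,-1],[0,0.24,0,0,0,0,-1],[0,0.25,0,0,0,0,-1],[0,0.257,0,0,0,0,-1],[0.001,0.264,0,0,0,0,-1],[0.001,0.267,0,0,0,0,-1],[0.001,0.267,0,0,0,0,-1]],
  ],
)

```text
time: 16.1
position: [0.4849, 0.0873, 0.1813]
tool_rot: [-0.887, -3.014, 0.0]
ft_force: [0.1, -0.9, 1.1]
grip_width: 0.003
grip_force: 0.7
```

Request:
play_rows(
  increments=[
    [[0,-0.1,0,0,0,0,-1],[0,-0.25,0,0,0,0,-1],[0,-0.25,0,0,0,0,-1],[0,-0.25,-0.3,0,0,0,-1],[0,-0.25,-0.6,0,0,0,-1],[0,-0.25,-1,0,0,0,-1],[0,-0.25,-1,0,0,0,-1]],
  ],
)

```text
time: 16.8
position: [0.474, 0.0668, 0.2864]
tool_rot: [0.885, 3.007, 0.011]
ft_force: [0.5, 0.2, -0.5]
grip_width: 0.002
grip_force: 0.0
```

Run:
```python
from h import *
s,R=tool()
a=ctrl.get_image('scene')[:,:,::-1];cv2.imwrite('pics/s9.png',a)
g=cv2.cvtColor(a,6)
for r in (258,262):print(r,*g[r,243:250],'|',*g[r,268:276])
# ball shift since s7/s8 by template match -> angle change
ang=lambda v:np.degrees(np.arctan2(v[1],v[0]));c=np.array([.5867,.0451])
o=cv2.imread('pics/s7.png')
for n in('s8','s9'):
    b=cv2.imread(f'pics/{n}.png')
    for p in((302.4,174),(228.6,214.2),(321.4,240.8)):
        x,y=int(p[0]),int(p[1]);t=o[y-6:y+7,x-6:x+7];w=b[y-11:y+12,x-11:x+12]
        f=lambda q:cv2.resize(q,None,fx=8,fy=8,interpolation=cv2.INTER_CUBIC)
        l=cv2.minMaxLoc(cv2.matchTemplate(f(w),f(t),5))[3];d=np.array(l)/8-5
        print(n,d,ang(plane('scene',np.array(p)+d,.118)[:2]-c)-ang(plane('scene',p,.118)[:2]-c))
```

```text
t 16.8 [0.474  0.0668 0.2864] yang 57.2 z [ 0.009  0.005 -1.   ] F [ 0.5  0.2 -0.5]
258 127 118 89 56 53 61 67 | 54 60 63 64 108 128 122 119
262 126 100 83 60 37 46 61 | 78 62 64 111 132 131 132 128
s8 [-5.     1.625] 4.6273189294199994
s8 [-0.125 -0.375] -0.5523795384878127
s8 [-0.5    0.375] -0.6967772602616904
s9 [-5.     1.625] 4.6273189294199994
s9 [-0.25 -1.  ] -1.460039591534354
s9 [-1.125  0.875] -1.5900529310224165
```

The two estimates now straddle zero within about 1°. I'll take the hand further away and hand in.

Request:
play_rows(
  increments=[
    [[0,-0.1,-0.4,0,0,0,-1],[0,-0.2,-0.8,0,0,0,-1],[0,-0.2,-1,0,0,0,-1],[0,-0.2,-1,0,0,0,-1],[0,-0.2,-1,0,0,0,-1],[0,-0.2,-1,0,0,0,-1]],
  ],
)

```text
time: 17.45
position: [0.46, 0.0498, 0.3793]
tool_rot: [-0.885, -3.012, 0.003]
ft_force: [0.5, 0.4, -0.1]
grip_width: 0.006
grip_force: 0.0
```

```bash
python3 -c "
from bench import ctrl
print(ctrl.close_job())"
```

```text
the job is handed in; nothing more can be done
None
```

I turned the wheel about 155° clockwise by its bare spokes until the open tin stood under the spout, centred to within an estimated 3 mm, then withdrew the hand and handed in the job at about 17.5 s; no verdict was returned.

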